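# Throw the mould clamp over centre with the extension bar

## Task

Clamp the plaster mould shut: fetch the steel extension bar from the plywood board, drop its channel end over the clamp's short handle and swing the handle counter-clockwise (seen from above) through its stiff dead point until it comes up against its stop, without forcing it there. Then lift the bar off, leaving the handle home, and lay it back flat on the board. Touch the clamp only with the bar, and leave the other things where they are.

Things in the scene. Friction and masses are not known exactly. Their poses are not given: they have to be found in the camera images.
- bar_grip (a point): steel extension bar on the board, 261 mm long, 30 mm high, 0.3-0.5 kg. This point is half-way up (15 mm above the underside), at the place to grip it, near its balance point, where it is 16 mm wide. x axis along the bar towards its channel end, z up. The plain 16 mm wide part reaches from 130 mm behind this point to 59 mm ahead of it
- bar_mouth (a point): open end of the bar's channel: point on the underside of the channel's roof, 131 mm ahead of bar_grip and 7 mm above it, axes as bar_grip. The channel starts 59 mm ahead of bar_grip, is 26.5 mm wide outside and open below and at its end: slot 16.5 mm wide, 22 mm deep, 66 mm long
- bar: the same bar: origin on its underside below bar_grip, axes as bar_grip
- handle: the clamp's short steel handle, level, 14 mm wide, 16 mm high, turning about a vertical hinge. Origin on the hinge axis at the height of its top face (84 mm above the bench), x axis outward along it, z up. Closing is counter-clockwise (yaw grows). It moves easily at first, stiffens to about 1 N m (6 to 8 N at the bar grip), goes light at the dead point and 0.08 rad later meets a hard stop
- handle_tip (a point): outer end of the handle, middle of its top edge, 100 mm from the hinge axis; hub radius 20 mm. The bar is seated when the channel's roof lies on the handle's top, with the mouth 25 to 60 mm from the axis. More than 180 N between bar and handle strains the clamp (about 25 N at the grip, on the stop)
- clamp: toggle clamp, fixed; dark steel base plate 170 x 320 x 12 mm with a white two-part plaster mould, 120 mm wide, top 92 mm above the bench. Origin on the bench under the hinge axis, y axis towards the mould, z up. A round hub cover, 112 mm across, lies below the handle, its top 54 mm above the bench
- stop: the handle's stop, part of the clamp, hidden under the hub cover; origin on the hinge axis at the bench. The handle is fixed on its hub at a different angle each time and starts part-way, so the stop's place cannot be read from poses: it comes 0.75 to 1.25 rad after the start, felt as a sharp rise in resistance. Once there, the clamp's spring holds the handle on it
- board: plywood board, fixed, 260 x 340 mm, 8 mm thick; origin at the centre of its underside, y axis along its long side
- slat: bystander: long plain wooden slat, 300 x 12 x 10 mm, lying on the board along its long side; origin at the centre of its underside
- disc: bystander: grey domed disc, 56 mm across, 16 mm high, on the board; origin at the centre of its underside
- rib: bystander: flat wooden rib, 90 x 45 x 8 mm, on the bench beside the clamp; origin at the centre of its underside
- bat: bystander: white plaster slab, 90 x 90 x 18 mm, on the bench beside the clamp; origin at the centre of its underside
- bowl: bystander: white bowl, 110 mm across, 50 mm high; origin at the centre of its underside
- cup: bystander: terracotta cup, 72 mm across, 85 mm high; origin at the centre of its underside
- jar: bystander: blue closed jar, 70 mm across, 100 mm high; origin at the centre of its underside

How it is judged (in metres and radians):
On the way, in this order (a step that is already met when the one before it is completed fails the run):
1. the bar's channel is seated over the handle, roof on the handle's top (x of bar_mouth in the frame of handle between 0.015 and 0.07 m and y of bar_mouth in the frame of handle between -0.008 and 0.008 m and z of bar_mouth in the frame of handle between -0.005 and 0.006 m and angle between the x axis of bar_mouth and the x axis of handle, either way round below 0.2 rad), for 0.1 s.
2. with the bar over it, the handle has been thrown past its dead point onto its stop (all of step 1 and contact force between stop and anything else above 2 N), for 0.1 s.
At the end, for the whole second after the job is handed in: the handle, past its dead point, bears on its stop (more than 2 N); the bar lies still on the board, flat, right way up (within 0.1 rad), clear of the clamp, its grip point within 110 mm (short side) and 120 mm (long side) of the board's centre (contact force between stop and anything else above 2 N and x of bar_grip in the frame of board between -0.11 and 0.11 m and y of bar_grip in the frame of board between -0.12 and 0.12 m and height (world z) of bar_grip below 0.028 m and angle between bar_grip's own z axis and vertical below 0.1 rad and linear speed of bar below 0.02 m/s and contact force between bar and clamp below 0.1 N); the robot touches nothing.
It fails at once if the bar is forced against the handle with more than 180 N (contact force between bar and handle above 180 N).
It fails at once if the gripper or arm pushes on the clamp itself (more than 3 N) (contact force between any of the fingers, the arm and clamp above 3 N).
It fails at once if one of the other things is moved by more than 20 mm (distance of any of slat, disc, rib, bat, bowl, cup, jar from where it was at the start of the episode above 0.02 m).
It also fails if it takes over 72 s, if anything falls off the work surface, if the arm or the gripper's body presses on something with over 40 N, if the wrist force passes 120 N, or if a joint passes its speed limit or range.

## Robot

A 6-joint arm with a two-finger parallel gripper is mounted at the origin on the work surface. World frame = base frame: x ahead of the robot, y to its left, z up, the work surface at z = 0. Lengths are in m, angles in degrees, forces in N, time in s.
With the tool pointing down it reaches from about 0.35 to 0.875 m from the base axis. Payload 4.2 kg.
Tool frame: the origin (TCP) lies midway between the tips of the shut fingers; the grasp point (between the pads) lies 19 mm behind it; z points along the fingers, y is the line along which they close (so a half turn about z gives the same grasp; the last joint's range is limited). The gripper opens to 87 mm and grips with 3 to 60 N. Pads are 19 mm wide; open, the fingers measure 117 mm over their backs; the gripper's body (75 mm by 190 mm) begins 51 mm behind the grasp point.
Start: joints at [-54.225, 22.042, 0.453, 0, -68.411, -14.817], TCP at [0.224, -0.584, 0.195] pointing down, gripper open.
Joint ranges: [-179.83, 179.83], [-69.29, 118.12], [-61.27, 80.66], [-181.25, 117.63], [-171.15, -9.14], [-177.46, 177.46]. Speed limits (degrees/s): [159.86, 159.86, 180, 180, 180, 180].

## Interface

Orientations are given as a 3x3 rotation matrix whose columns are the frame's x, y, z axes.
In Python, from station import sense, capture, finish_job, silhouettes, landmark_of gives the robot as it stands.
- The arm moves only by the tool step_arm, never from a script. Its arguments are lists of equal length, an entry for each row: "linear": the shift along the tool's x, y, z in mm, a list of three; "delta_rot": the turn, a rotation vector about the tool's x, y, z in rad, a list of three; "grip": the finger opening in mm, from 0 to 87. A call has 1 to 10 rows; each row shifts and turns the commanded pose from where the row before left it, along the tool's axes as they then stand; what a row does not reach is not made up. A row lasts 1/8 s, in which the tool goes at most 62.5 mm and 10.7 degrees, less where a joint would pass 70% of its speed; a pose out of reach is approached as far as the arm can. A call with a gripper value outside its range is refused whole. The fingers move at their own pace and stop on an object; the grip force is fixed at half the most. Time passes only in rows, so rows that do not move let the fingers close. It gives the time, the measured TCP pose, the force, the opening and the grip force at its end, in the units of the state.
- sense(): the state, without advancing time (a new reading comes with each control period).
- capture(name): name is "side" or "top" or "wrist"; returns a dict with "img" (384x512x3 uint8, red, green, blue), "fx", "fy", "cx", "cy" (pixels), "world_to_cam" (4x4, takes a point from world to camera coordinates); the wrist camera has in their place "mount" (4x4, takes a point from camera to tool coordinates, whose origin is the TCP and whose axes are the flange's). Camera axes: x right, y up, looking along -z (the intrinsics and any distortion apply to the point x, -y, -z); pixel columns grow to the right and rows downward; lengths in m; the calibration is good to about 2 mm. A picture is of the moment at which its call begins: read the wrist's pose just before it. There is no depth.
- finish_job(): hands the job in; it is judged then, once.
Trained networks look in the newest picture that a camera, given by its name, has taken for a name from the list of things; names that differ only in an ending like _2 or _b are one class to them, and where a whole thing is asked for, a point or a joint stands for the part that bears it (a point fixed in the world has none). Each returns a list of dicts, best first, with "score" (0 to 1); they miss things now and then, are a little off and sometimes report something else, mostly with a low value. They report only what shows in the picture. A call takes as long as a camera call.
- silhouettes(camera, label): "mask" (384x512 bool, what is visible of it) and "point" ([column, row] in pixels, amid what is visible of it).
- landmark_of(camera, label): "point" ([column, row] in pixels: a listed point, or the origin of a listed thing).
The state is a dict: "time_s": time; "joints": joint angles; "joint_velocities": joint speeds; "effort": joint torques, N m; "tcp_pos": TCP position; "ee_rot": TCP orientation; "wrist_force": force on the tool from outside, world axes, zero at the start; "moment": the same for the moment, N m; "gripper_width": opening from 0.0 (shut) to 1.0 (fully open); "gripper_force": force on a finger pad.
Only numpy, scipy, OpenCV 4.12 (cv2) and the standard library are available. Lean on these libraries where they do the work, as an engineer would, in place of code of your own. Each camera call takes 0.05 s, during which the arm holds its last target. There are 200 camera calls.

## Working session

There is one attempt and no reset: what is moved stays moved. The work goes in short steps, Python scripts to look and compute and a tool call to move; the robot and the scene stay as the last step left them, time stands still between calls to the robot, and variables do not carry over. Pictures are saved under pics/ and viewed, at most 10 in all, crops included, and the job is handed in when it is done.

Besides the shell and the picture viewer there is one more tool, called after "Request:" by a JSON object that holds its "api" and its "payload". step_arm: Moves the arm, as the interface text tells. Its arguments: {"type":"object","properties":{"linear":{"type":"array"},"delta_rot":{"type":"array"},"grip":{"type":"array"}},"required":["linear","delta_rot","grip"]}

```bash
mkdir -p pics
cat > h.py <<'E'
import numpy as np, cv2
from station import *
def cam(name):
    s=sense(); c=capture(name)
    if name=='wrist':
        T=np.eye(4);T[:3,:3]=s['ee_rot'];T[:3,3]=s['tcp_pos']
        c2w=T@np.array(c['mount'])
    else: c2w=np.linalg.inv(np.array(c['world_to_cam']))
    c['c2w']=c2w; return c
def ray(c,p):
    d=np.array([(p[0]-c['cx'])/c['fx'],-(p[1]-c['cy'])/c['fy'],-1.])
    return c['c2w'][:3,3],c['c2w'][:3,:3]@d
def at(c,p,z):
    o,d=ray(c,p); return o+d*(z-o[2])/d[2]
def tri(obs):
    A=np.zeros((3,3));b=np.zeros(3)
    for c,p in obs:
        o,d=ray(c,p);d=d/np.linalg.norm(d);M=np.eye(3)-np.outer(d,d);A+=M;b+=M@o
    return np.linalg.solve(A,b)
def save(c,n): cv2.imwrite('pics/'+n,cv2.cvtColor(c['img'],cv2.COLOR_RGB2BGR))
E
python3 - <<'E'
from h import *
np.set_printoptions(precision=4,suppress=True)
s=sense();print({k:s[k] for k in s})
Z=dict(bar_grip=.023,bar_mouth=.030,handle=.084,handle_tip=.084,clamp=0,board=0,slat=.008,disc=.008,rib=0,bat=0,bowl=0,cup=0,jar=0)
cs={n:cam(n) for n in('top','side','wrist')}
print([ (k,v if np.size(v)<20 else '') for k,v in cs['top'].items()])
for n,c in cs.items():
    save(c,n+'0.png'); 
    for k,z in Z.items():
        r=landmark_of(n,k)
        for q in r[:2]: print(n,k,round(q['score'],2),np.round(q['point'],1),at(c,q['point'],z))
im=np.hstack([cv2.resize(cv2.imread('pics/%s0.png'%n),(400,300)) for n in('side','wrist')])
cv2.imwrite('pics/sw0.png',im)
E
```

```text
{'time_s': 0.0, 'joints': array([-54.2259,  22.0918,   0.3801,  -0.0305, -68.4106, -14.8186]), 'joint_velocities': array([ 0.0372, -0.0495, -0.1263,  0.0216, -0.0813, -0.011 ]), 'effort': array([  0.0018, -39.0666,  18.7416,   4.2199,   0.0111,  -0.0002]), 'tcp_pos': array([ 0.2233, -0.583 ,  0.194 ]), 'ee_rot': array([[-0.9339, -0.3575, -0.0008],
       [-0.3575,  0.9339,  0.002 ],
       [ 0.0001,  0.0022, -1.    ]]), 'wrist_force': array([-0.5746,  0.1336,  0.1076]), 'moment': array([0.039 , 0.0051, 0.0017]), 'gripper_force': 0.0, 'gripper_width': 0.9995847019110785}
[('img', ''), ('fx', 433.40414237647985), ('fy', 433.40414237647985), ('cx', 243.47214299880733), ('cy', 193.9218224427465), ('world_to_cam', array([[ 0.0132, -0.9996,  0.0262, -0.0217],
       [ 0.9933,  0.0161,  0.1148, -0.605 ],
       [-0.1151,  0.0245,  0.993 , -1.4667],
       [ 0.    ,  0.    ,  0.    ,  1.    ]])), ('c2w', array([[ 0.0132,  0.9933, -0.1151,  0.4324],
       [-0.9996,  0.0161,  0.0245,  0.0241],
       [ 0.0262,  0.1148,  0.993 ,  1.5265],
       [ 0.    ,  0.    ,  0.    ,  1.    ]]))]
top bar
[... 1021 characters left out ...]
de handle 0.78 [238.7 229.8] [0.5718 0.2258 0.084 ]
side handle_tip 0.55 [261.7 219.4] [0.5156 0.1508 0.084 ]
side clamp 0.88 [241.6 244.4] [ 0.5712  0.2088 -0.    ]
side clamp 0.42 [282.4 194.4] [ 0.5152 -0.1207  0.    ]
side board 0.77 [283.8 180.9] [ 0.5365 -0.2186  0.    ]
side slat 0.65 [263.5 178.8] [ 0.623 -0.195  0.008]
side disc 0.63 [313.1 176.5] [ 0.4196 -0.2811  0.008 ]
side rib 0.59 [187.2 265.2] [0.7075 0.3574 0.    ]
side bat 0.78 [278.  285.7] [0.3989 0.3407 0.    ]
side bowl 0.72 [225.3 184.4] [ 0.7717 -0.1126 -0.    ]
side cup 0.62 [294.8 149.4] [ 0.5594 -0.506   0.    ]
side jar 0.89 [231.8 339.3] [0.4662 0.5541 0.    ]
side jar 0.51 [237.6 229.9] [ 0.6124  0.1431 -0.    ]
```

View pics/top0.png

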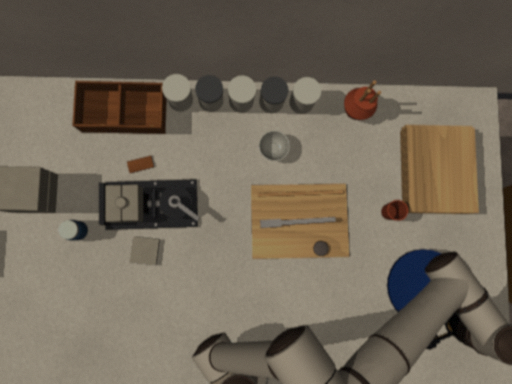

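View pics/sw0.png

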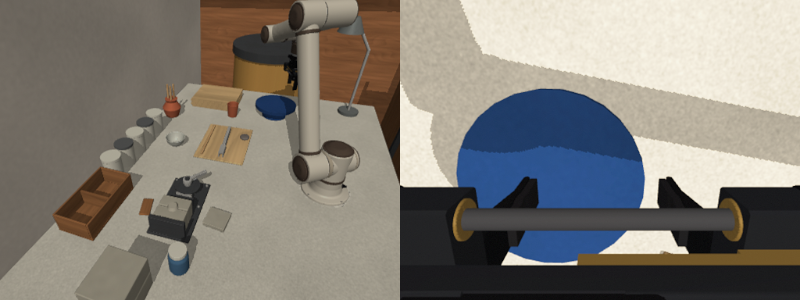

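The top view shows the bar on the board, channel mouth near (260,223) and tail near (340,219). The handle runs from its hub at (174,201) to its tip at (197,218). The side and wrist views agree with this. Next I'll move above the bar.

Request:
{"api": "step_arm", "payload": {"linear": [[-51, 32, 0], [-51, 32, 0], [-51, 32, 0], [-51, 32, 0], [-51, 32, 0], [-51, 32, 0], [-51, 31, 0], [-51, 31, 0]], "delta_rot": [[0, 0, 0], [0, 0, 0], [0, 0, 0], [0, 0, 0], [0, 0, 0], [0, 0, 0], [0, 0, 0], [0, 0, 0]], "grip": [87, 87, 87, 87, 87, 87, 87, 87]}}

```text
time_s: 3.1
tcp_pos: [0.5148, -0.1988, 0.1956]
ee_rot: [[-0.934, -0.358, 0.001], [-0.358, 0.934, -0.0], [-0.001, -0.001, -1.0]]
wrist_force: [1.4, -0.1, 0.8]
gripper_width: 1.0
gripper_force: 0.0
```

Request:
{"api": "step_arm", "payload": {"linear": [[0, 0, 0], [0, 0, 0], [0, 0, 0], [0, 0, 0], [0, 0, 0], [0, 0, 0], [0, 0, 0], [0, 0, 0], [0, 0, 0]], "delta_rot": [[0, 0, -0.155], [0, 0, -0.155], [0, 0, -0.155], [0, 0, -0.155], [0, 0, -0.155], [0, 0, -0.155], [0, 0, -0.155], [0, 0, -0.155], [0, 0, 0]], "grip": [87, 87, 87, 87, 87, 87, 87, 87, 87]}}

```text
time_s: 4.22
tcp_pos: [0.5137, -0.2005, 0.1952]
ee_rot: [[0.033, -0.999, 0.0], [-0.999, -0.033, -0.0], [0.0, -0.0, -1.0]]
wrist_force: [0.5, -0.4, -0.4]
gripper_width: 1.001
gripper_force: 0.0
```

```bash
cat >> h.py <<'E'
np.set_printoptions(precision=4,suppress=True)
def axis(c,mask,z):
    ys,xs=np.nonzero(mask)
    P=np.array([at(c,p,z)[:2] for p in np.c_[xs,ys][::max(1,len(xs)//800)]])
    m=P.mean(0);u=np.linalg.svd(P-m,full_matrices=False)[2][0];t=(P-m)@u
    return m,np.degrees(np.arctan2(u[1],u[0])),m+u*t.min(),m+u*t.max()
E
python3 - <<'E'
from h import *
s=sense();print(s['time_s'],s['tcp_pos'],s['ee_rot'],s['joints'])
for n in('wrist','top'):
    c=cam(n); save(c,n+'1.png')
    for k,z in dict(bar_grip=.023,bar_mouth=.030,board=.0,slat=.008,disc=.008,handle=.084,handle_tip=.084).items():
        for q in landmark_of(n,k)[:2]: print(n,k,round(q['score'],2),np.round(q['point'],1),at(c,q['point'],z))
    for k,z in dict(bar=.034,handle=.084,slat=.018).items():
        for q in silhouettes(n,k)[:1]: print(n,k,q['score'],q['mask'].sum(),*axis(c,q['mask'],z))
E
```

```text
4.225 [ 0.5137 -0.2005  0.1952] [[ 0.0332 -0.9994  0.0001]
 [-0.9994 -0.0332 -0.    ]
 [ 0.     -0.0001 -1.    ]] [ -4.4757  14.8862  -9.9933   0.0003 -65.1136   6.3768]
wrist bar_grip 0.69 [254.9 167.1] [ 0.5105 -0.2032  0.023 ]
wrist bar_mouth 0.91 [256.5 269. ] [ 0.5042 -0.0732  0.03  ]
wrist board 0.64 [251.  154.3] [ 0.5155 -0.2144  0.    ]
wrist slat 0.69 [171.  153.1] [ 0.6119 -0.2141  0.008 ]
wrist slat 0.46 [253.7 169.2] [ 0.5117 -0.1975  0.008 ]
wrist disc 0.88 [335.5  97.7] [ 0.4205 -0.284   0.008 ]
wrist handle 0.19 [169.4 152.1] [ 0.594 -0.228  0.084]
wrist bar 0.69 48344 [ 0.5133 -0.2501] 93.77632044978677 [ 0.5217 -0.3768] [ 0.502  -0.0787]
wrist slat 0.55 3688 [ 0.5127 -0.2013] 94.3828150133207 [ 0.5229 -0.3339] [ 0.5026 -0.0689]
top board 0.8 [300.2 216.8] [ 0.5312 -0.2154  0.    ]
top board 0.24 [ 75.3 229.3] [0.476  0.5698 0.    ]
top disc 0.49 [318.2 246.4] [ 0.428  -0.2771  0.008 ]
top handle 0.5 [172.1 199.4] [0.5774 0.2261 0.084 ]
top handle_tip 0.64 [198.2 219.3] [0.5124 0.1377 0.084 ]
top bar 0.65 4712 [0.5661 0.3137] 90.62048360489423 [0.568  0.1427] [0.5643 0.4847]
top handle 0.69 237 [0.5558 0.1938] -125.73673276801014 [0.585  0.2343] [0.515  0.1372]
```

View pics/wrist1.png

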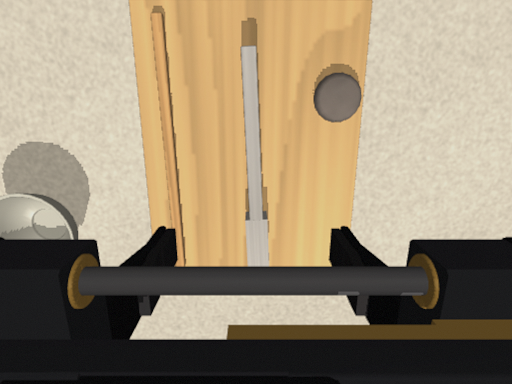

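The wrist view shows the bar upright in the picture, from its tail at (249,46) to the channel step at (256,219). The slat is on the left and the disc at (337,97), both well clear of the fingers.

Run:
```python
from h import *
s=sense();c=cam('wrist')
a=at(c,(249,46),.038);b=at(c,(256,219),.038);print(a,b)
u=(b-a)/np.linalg.norm(b-a);print(np.degrees(np.arctan2(u[1],u[0])),np.linalg.norm(b-a),(a+u*130)[:0],a+u*.130,b-u*.059)
print(c['c2w'][:3,3])
```

```text
[ 0.521  -0.3306  0.038 ] [ 0.5073 -0.1441  0.038 ]
94.22882936452308 0.1870225167389001 [] [ 0.5115 -0.201   0.038 ] [ 0.5116 -0.203   0.038 ]
[ 0.5159 -0.2781  0.3839]
```

Request:
{"api": "step_arm", "payload": {"linear": [[1.5, 2, 40], [0, 0, 45], [0, 0, 45], [0, 0, 35], [0, 0, 15], [0, 0, 4], [0, 0, 0]], "delta_rot": [[0, 0, -0.04], [0, 0, 0], [0, 0, 0], [0, 0, 0], [0, 0, 0], [0, 0, 0], [0, 0, 0]], "grip": [87, 87, 87, 87, 87, 87, 87]}}

```text
time_s: 6.25
tcp_pos: [0.5128, -0.2022, 0.0122]
ee_rot: [[0.075, -0.997, 0.002], [-0.997, -0.075, -0.0], [0.001, -0.002, -1.0]]
wrist_force: [-0.2, -0.2, 0.3]
gripper_width: 0.997
gripper_force: 0.0
```

Request:
{"api": "step_arm", "payload": {"linear": [[0, 0, 0], [0, 0, 0], [0, 0, 0], [0, 0, 0], [0, 0, 0], [0, 0, 0], [0, 0, 0], [0, 0, 0], [0, 0, 0], [0, 0, 0]], "delta_rot": [[0, 0, 0], [0, 0, 0], [0, 0, 0], [0, 0, 0], [0, 0, 0], [0, 0, 0], [0, 0, 0], [0, 0, 0], [0, 0, 0], [0, 0, 0]], "grip": [10, 10, 10, 10, 10, 10, 10, 10, 10, 10]}}

```text
time_s: 7.5
tcp_pos: [0.5118, -0.2021, 0.0111]
ee_rot: [[0.075, -0.997, -0.0], [-0.997, -0.075, 0.0], [-0.0, 0.0, -1.0]]
wrist_force: [0.0, 0.3, -0.1]
gripper_width: 0.122
gripper_force: 0.0
```

Run:
```python
from h import *
s=sense();print(s['gripper_width'],s['gripper_force'],s['wrist_force'])
c=cam('wrist');save(c,'w2.png');print(sense()['gripper_width'])
for q in landmark_of('wrist','bar_grip')+landmark_of('wrist','bar_mouth'):print(q)
```

```text
0.12242697344234617 0.0 [ 0.0489  0.3177 -0.0623]
0.12120287516657695
{'point': [252.9, 234.3], 'score': 0.81}
```

View pics/w2.png

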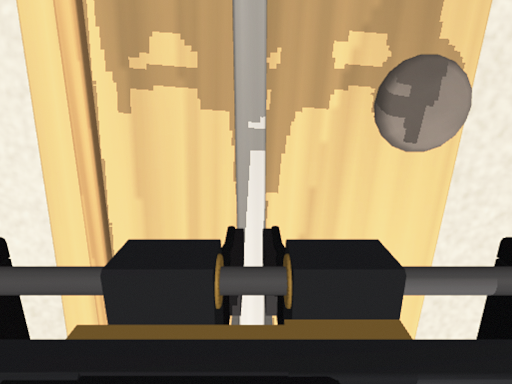

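The fingers straddle the bar near (255,240), but the reported opening is smaller than the bar's width. I'll command a tighter close and watch the reading.

Request:
{"api": "step_arm", "payload": {"linear": [[0, 0, 0], [0, 0, 0], [0, 0, 0], [0, 0, 0]], "delta_rot": [[0, 0, 0], [0, 0, 0], [0, 0, 0], [0, 0, 0]], "grip": [0, 0, 0, 0]}}

```text
time_s: 8.15
tcp_pos: [0.5118, -0.2021, 0.0111]
ee_rot: [[0.075, -0.997, -0.0], [-0.997, -0.075, 0.0], [-0.0, 0.0, -1.0]]
wrist_force: [0.0, -0.7, 0.5]
gripper_width: 0.011
gripper_force: 0.0
```

Run:
```python
from h import *
c=cam('wrist');save(c,'w3.png')
s=sense()
T=np.linalg.inv(c['c2w'])
for off in (0,.019):
  p=np.array([*(s['tcp_pos']-off*s['ee_rot'][:,2]),1]);q=T@p;print(c['cx']-c['fx']*q[0]/q[2],c['cy']+c['fy']*q[1]/q[2],c['fx'],[k for k in c])
d=cam('side');save(d,'s3.png')
a=cv2.imread('pics/w3.png')
b=cv2.resize(cv2.imread('pics/s3.png')[130:230,220:350],(400,308))
cv2.imwrite('pics/m3.png',np.hstack([cv2.resize(a,(400,308)),b]))
```

```text
251.7879478163659 225.31354898593312 313.4762587750794 ['img', 'fx', 'fy', 'cx', 'cy', 'mount', 'c2w']
251.7267522064534 237.6324179916321 313.4762587750794 ['img', 'fx', 'fy', 'cx', 'cy', 'mount', 'c2w']
```

View pics/m3.png

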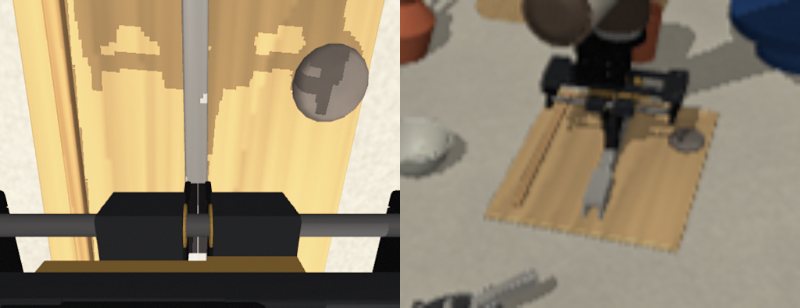

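The fingers look fully shut while the bar still passes beneath them. I'll check the bar's true height by measuring its apparent width in both wrist pictures.

Run:
```python
from h import *
for f,rows,x0,x1 in(('wrist1.png',(80,130,180),230,280),('w3.png',(10,60,200,215),220,285)):
    im=cv2.imread('pics/'+f).astype(int)
    for r in rows:
        sat=im[r,x0:x1,2]-im[r,x0:x1,0]  # R-B: wood high
        print(f,r,'grey cols',x0+np.nonzero(sat<25)[0][[0,-1]] if (sat<25).any() else sat)
c=cam('wrist');s=sense();print(s['tcp_pos'],c['c2w'])
for z in(.008,.02,.03,.038):
    print(z,[np.round(np.linalg.norm(at(c,(236,r),z)-at(c,(267,r),z))*1000,1) for r in(10,60,200)])
```

```text
wrist1.png 80 grey cols [243 256]
wrist1.png 130 grey cols [246 258]
wrist1.png 180 grey cols [248 260]
w3.png 10 grey cols [233 265]
w3.png 60 grey cols [234 265]
w3.png 200 grey cols [237 264]
w3.png 215 grey cols [238 264]
[ 0.5118 -0.2021  0.0112] [[-0.9973  0.0697  0.022   0.517 ]
 [-0.0731 -0.9564 -0.2829 -0.2795]
 [ 0.0014 -0.2837  0.9589  0.1999]
 [ 0.      0.      0.      1.    ]]
0.008 [np.float64(16.9), np.float64(17.6), np.float64(19.9)]
0.02 [np.float64(15.8), np.float64(16.5), np.float64(18.7)]
0.03 [np.float64(14.9), np.float64(15.6), np.float64(17.6)]
0.038 [np.float64(14.2), np.float64(14.8), np.float64(16.8)]
```

Run:
```python
from h import *
d=cam('side');s=sense()
W=np.array(d['world_to_cam'])
for off in(0,.01,.02,.03,.04):
    q=W@np.array([*(s['tcp_pos']+[0,0,off]),1]);print(off,d['cx']-d['fx']*q[0]/q[2],d['cy']+d['fy']*q[1]/q[2])
a=d['img'][150:205,260:320,::-1]
cv2.imwrite('pics/s4.png',cv2.resize(a,None,fx=10,fy=10,interpolation=cv2.INTER_NEAREST))
```

```text
0 288.3666341367037 181.85140969152891
0.01 288.4659939962373 179.94894781961455
0.02 288.5661278636819 178.03166587301106
0.03 288.6670448186218 176.09939000321754
0.04 288.7687540832106 174.15194363192717
```

View pics/s4.png

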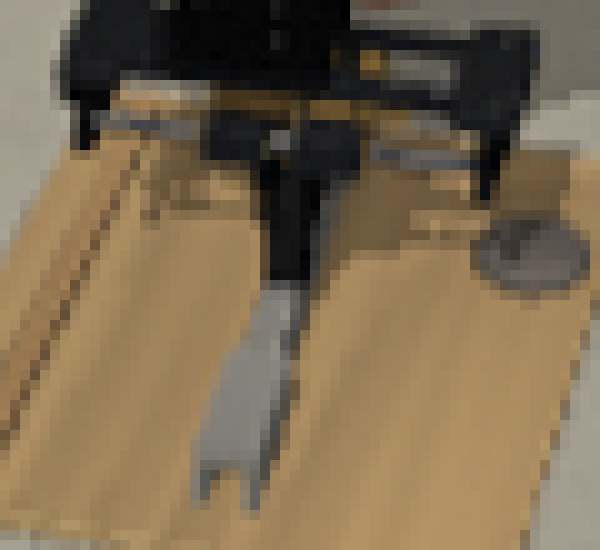

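The side crop shows the shut fingertips ending at about (289,178), right at the bar's top and some 25 mm above where the reported TCP projects. A gentle downward probe will settle it.

Request:
{"api": "step_arm", "payload": {"linear": [[0, 0, 1], [0, 0, 1], [0, 0, 0]], "delta_rot": [[0, 0, 0], [0, 0, 0], [0, 0, 0]], "grip": [0, 0, 0]}}

```text
time_s: 8.72
tcp_pos: [0.5119, -0.2021, 0.011]
ee_rot: [[0.076, -0.997, 0.0], [-0.997, -0.076, -0.001], [0.001, -0.0, -1.0]]
wrist_force: [-3.9, 2.4, 12.5]
gripper_width: 0.008
gripper_force: 5.7
```

The probe met 12 N on the bar's top, so the fingertips sit about 27 mm above the reported TCP. I'll rise, open and descend further in short steps, watching the force.

Request:
{"api": "step_arm", "payload": {"linear": [[0, 0, -4], [0, 0, -4], [0, 0, 0], [0, 0, 0], [0, 0, 0], [0, 0, 0], [0, 0, 0], [0, 0, 0]], "delta_rot": [[0, 0, 0], [0, 0, 0], [0, 0, 0], [0, 0, 0], [0, 0, 0], [0, 0, 0], [0, 0, 0], [0, 0, 0]], "grip": [0, 60, 60, 60, 60, 60, 60, 60]}}

```text
time_s: 9.72
tcp_pos: [0.5118, -0.2021, 0.0171]
ee_rot: [[0.075, -0.997, -0.0], [-0.997, -0.075, 0.0], [-0.0, 0.0, -1.0]]
wrist_force: [0.2, -0.4, -0.2]
gripper_width: 0.664
gripper_force: 0.0
```

Request:
{"api": "step_arm", "payload": {"linear": [[0, 0, 5], [0, 0, 3], [0, 0, 2], [0, 0, 0]], "delta_rot": [[0, 0, 0], [0, 0, 0], [0, 0, 0], [0, 0, 0]], "grip": [60, 60, 60, 60]}}

```text
time_s: 10.22
tcp_pos: [0.5116, -0.2021, 0.0069]
ee_rot: [[0.075, -0.997, -0.001], [-0.997, -0.075, 0.0], [-0.0, 0.001, -1.0]]
wrist_force: [0.0, 0.3, -0.4]
gripper_width: 0.689
gripper_force: 0.0
```

Request:
{"api": "step_arm", "payload": {"linear": [[0, 0, 2], [0, 0, 2], [0, 0, 0]], "delta_rot": [[0, 0, 0], [0, 0, 0], [0, 0, 0]], "grip": [60, 60, 60]}}

```text
time_s: 10.6
tcp_pos: [0.5116, -0.202, 0.003]
ee_rot: [[0.075, -0.997, -0.0], [-0.997, -0.075, 0.0], [-0.0, 0.0, -1.0]]
wrist_force: [0.1, 0.3, -1.0]
gripper_width: 0.689
gripper_force: 0.0
```

Request:
{"api": "step_arm", "payload": {"linear": [[0, 0, 2], [0, 0, 2], [0, 0, 2], [0, 0, 0]], "delta_rot": [[0, 0, 0], [0, 0, 0], [0, 0, 0], [0, 0, 0]], "grip": [60, 60, 60, 60]}}

```text
time_s: 11.1
tcp_pos: [0.5116, -0.202, -0.0031]
ee_rot: [[0.075, -0.997, -0.0], [-0.997, -0.075, 0.0], [-0.0, 0.0, -1.0]]
wrist_force: [0.1, 0.1, 0.8]
gripper_width: 0.689
gripper_force: 0.0
```

Request:
{"api": "step_arm", "payload": {"linear": [[0, 0, 3], [0, 0, 3], [0, 0, 3], [0, 0, 0], [0, 0, 0], [0, 0, 0], [0, 0, 0], [0, 0, 0], [0, 0, 0], [0, 0, 0]], "delta_rot": [[0, 0, 0], [0, 0, 0], [0, 0, 0], [0, 0, 0], [0, 0, 0], [0, 0, 0], [0, 0, 0], [0, 0, 0], [0, 0, 0], [0, 0, 0]], "grip": [60, 60, 60, 60, 5, 5, 5, 5, 5, 5]}}

```text
time_s: 12.35
tcp_pos: [0.5123, -0.2021, -0.0118]
ee_rot: [[0.075, -0.997, 0.001], [-0.997, -0.075, -0.0], [0.0, -0.001, -1.0]]
wrist_force: [0.0, 0.2, -0.6]
gripper_width: 0.18
gripper_force: 30.0
```

The bar is gripped at 15.7 mm with 30 N. I'll lift it, turn it, and carry it so that the wrist camera looks down at the handle.

Request:
{"api": "step_arm", "payload": {"linear": [[0, 0, -15], [0, 0, -28], [0, 0, -28], [0, 0, -28], [0, 0, -21], [0, 0, 0], [0, 0, 0], [0, 0, 0], [0, 0, 0], [0, 0, 0]], "delta_rot": [[0, 0, 0], [0, 0, 0], [0, 0, 0], [0, 0, 0], [0, 0, 0.08], [0, 0, 0.13], [0, 0, 0.15], [0, 0, 0.15], [0, 0, 0.13], [0, 0, 0.08]], "grip": [5, 5, 5, 5, 5, 5, 5, 5, 5, 5]}}

```text
time_s: 13.6
tcp_pos: [0.5107, -0.2018, 0.1082]
ee_rot: [[-0.604, -0.797, -0.001], [-0.797, 0.604, 0.001], [0.0, 0.002, -1.0]]
wrist_force: [0.2, 0.1, -3.8]
gripper_width: 0.183
gripper_force: 30.0
```

Request:
{"api": "step_arm", "payload": {"linear": [[-20, 8, 0], [-43, 17, 0], [-48, 19, 0], [-48, 19, 0], [-48, 19, 0], [-48, 19, 0], [-48, 19, 0], [-43, 17, 0], [-30, 12, 0], [-12, 5, 0]], "delta_rot": [[0, 0, 0], [0, 0, 0], [0, 0, 0], [0, 0, 0], [0, 0, 0], [0, 0, 0], [0, 0, 0], [0, 0, 0], [0, 0, 0], [0, 0, 0]], "grip": [5, 5, 5, 5, 5, 5, 5, 5, 5, 5]}}

```text
time_s: 14.85
tcp_pos: [0.6213, 0.2021, 0.1077]
ee_rot: [[-0.6, -0.8, -0.002], [-0.8, 0.6, -0.0], [0.001, 0.001, -1.0]]
wrist_force: [0.7, -0.4, -3.6]
gripper_width: 0.184
gripper_force: 30.0
```

Run:
```python
from h import *
s=sense();print(s['time_s'],s['tcp_pos'],s['ee_rot'],s['joints'],s['gripper_width'],s['wrist_force'])
c=cam('wrist'); save(c,'w5.png')
for k in('handle','handle_tip','bar_grip','bar_mouth'):
    for q in landmark_of('wrist',k)[:2]: print(k,round(q['score'],2),np.round(q['point'],1),at(c,q['point'],.084))
for q in silhouettes('wrist','handle')[:1]: print(q['score'],q['mask'].sum(),*axis(c,q['mask'],.084)); np.save('hm.npy',q['mask'])
```

```text
14.85 [0.6213 0.2021 0.1077] [[-0.6    -0.8    -0.0017]
 [-0.8     0.6    -0.0004]
 [ 0.0013  0.0011 -1.    ]] [ 32.1598  28.6702  -1.9075  -0.0392 -59.5157 -69.0113] 0.18439706644448856 [ 0.7434 -0.4361 -3.6205]
handle 0.71 [321.6 192.4] [0.5723 0.2191 0.084 ]
handle_tip 0.69 [332.7  36.3] [0.5115 0.1394 0.084 ]
bar_grip 0.8 [255. 251.] [0.6372 0.2272 0.084 ]
bar_mouth 0.29 [324.3 191.9] [0.5706 0.2199 0.084 ]
0.75 5685 [0.5515 0.1899] 54.769035661593726 [0.5145 0.1375] [0.5829 0.2344]
```

View pics/w5.png

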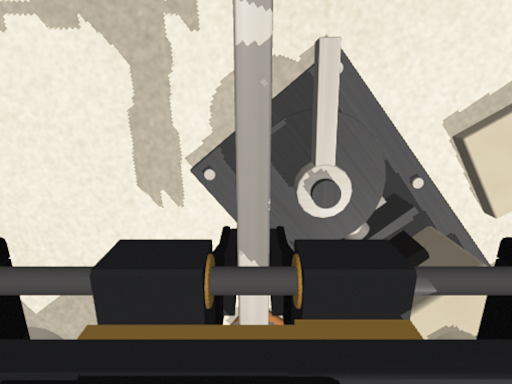

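The wrist view shows the handle clearly: hub at (325,191), handle up to the tip at (329,38), and the held bar parallel at columns 236–272. Now I'll measure the edges of both.

Run:
```python
from h import *
im=cv2.imread('pics/w5.png'); g=cv2.cvtColor(im,cv2.COLOR_BGR2GRAY).astype(int)
for r in(50,75,110,130,150): print(r,''.join('%4d'%v for v in g[r,308:350]))
for r in(60,110,190): print('bar',r,''.join('%4d'%v for v in g[r,228:280]))
print('col',g[30:46,330],g[155:220,325])
```

```text
50  178 176 173 172 171 175 132  80  73  73  79 152 202 208 203 204 207 209 207 205 203 201 200 202 202 203 205 206 206 207 208 212 173  98 101 207 236 235 234 234 234 233
75   61  61  59  58  76  82  78  76  75  69 145 200 211 205 206 208 209 207 205 203 201 200 202 204 204 205 205 205 208 211 215 150  79  83  87  86  86  86  86  85  85  85
110   57  59  59  58  66  76  77  74  74 151 206 213 209 209 210 210 207 206 206 204 204 206 207 208 209 209 210 214 220 169  83  54  64  81  89  86  84  83  84  85  85  84
130   61  62  61  62  73  79  78  69 124 198 215 210 209 210 210 209 208 207 206 207 208 210 210 212 212 212 216 221 173 101  79  84  85  84  84  84  86  87  87  86  84  83
150   63  62  61  69  77  78  75  96 177 213 213 211 210 211 210 210 209 210 211 211 212 213 213 214 216 218 224 175 102  82  86  86  87  86  85  82  81  84  85  86  86  86
bar 60  230 233 234 234 238 212 144 128 147 156 161 161 162 164 164 165 167 167 166 164 165 164 163 163 163 162 163 160 162 160 160 161 160 159 159 159 159 161 160 160 163 155 141 117 153 177 172 170 170 172 175 176
bar 110  191 189 187 186 187 189 154 126 134 150 158 159 161 161 162 162 163 163 163 162 161 161 161 161 162 162 160 160 160 158 158 156 156 156 157 157 157 158 159 160 156 143 135  95  61  61  61  63  63  62  61  62
bar 190   85  85  85  87  86  86  86  85 106 131 146 154 157 158 159 159 159 159 158 159 158 158 158 158 158 158 158 157 155 156 154 154 154 154 155 155 155 155 156 152 142 129 100  83  86  86  87  88  88  86  85  86
col [231 230 230 231 232 234 216 175 199 202 201 201 201 201 201 201] [210 210 211 211 212 211 211 212 208 197 196 213 213 212 202 170 146 148
 150 152 155 155 149 111  37  54  80  91  90  90  90  90  89  90  92  90
  91  91  90  92  91  91  91  92  90  92  92  92  92  92  92  91  84 152
 224 231 229 228 226 226 228 221 166  86  93]
```

Run:
```python
from h import *
s=sense();c=cam('wrist');R=s['ee_rot']
E={50:(318.9,340.3),75:(318,339.1),110:(317.1,337.3),130:(316.1,336.4),150:(315.8,335.3)}
P=np.array([(at(c,(a,r),.084)+at(c,(b,r),.084))[:2]/2 for r,(a,b) in E.items()])
print([round(1000*np.linalg.norm(at(c,(a,r),.084)-at(c,(b,r),.084)),1) for r,(a,b) in E.items()])
m=P.mean(0);u=np.linalg.svd(P-m)[2][0]; u=u*np.sign(-u[1])
print('handle yaw',np.degrees(np.arctan2(u[1],u[0])),P)
tip=at(c,(329.5,37.5),.084)[:2]; t=m+u*((tip-m)@u)
hub=at(c,(325,191),.084)[:2]
print('tip',t,'hub from tip',t-.1*u,'hub img',hub, 'lateral hub',np.cross(u,hub-m))
H=t-.1*u
Q=np.array([(at(c,(a,r),.1575)+at(c,(b,r),.1575))[:2]/2 for r,(a,b) in {60:(233.5,271.5),110:(233.7,270.8),190:(235.8,270)}.items()])
print('bar in tool', [(R.T[:2,:2]@(q-s['tcp_pos'][:2])) for q in Q])
x=-R[:2,0]; 
d=Q[2]-Q[0];print('bar yaw',np.degrees(np.arctan2(d[1],d[0])),'tool',np.degrees(np.arctan2(x[1],x[0])))
for dd in(.173,):
    g=H+u*dd; D=np.array([*(g-s['tcp_pos'][:2]),0]); print('target',g,'tool delta mm',R.T@D*1000)
```

```text
[np.float64(13.4), np.float64(13.5), np.float64(13.3), np.float64(13.6), np.float64(13.3)]
handle yaw -125.7261665604991 [[0.5171 0.1421]
 [0.5257 0.154 ]
 [0.5383 0.1715]
 [0.5459 0.182 ]
 [0.5537 0.1929]]
tip [0.513  0.1363] hub from tip [0.5714 0.2175] hub img [0.57  0.217] lateral hub -0.0008172416918242192
bar in tool [array([0.0941, 0.0007]), array([0.0742, 0.0006]), array([0.0384, 0.0008])]
bar yaw 53.03006869200166 tool 52.9640349186781
target [0.4704 0.0771] tool delta mm [188.4572  47.0683   0.1972]<stdin>:10: DeprecationWarning: Arrays of 2-dimensional vectors are deprecated. Use arrays of 3-dimensional vectors instead. (deprecated in NumPy 2.0)
```

Request:
{"api": "step_arm", "payload": {"linear": [[0, 0, 0], [20, 5, 0], [35, 9.7, 0], [40, 11, 0], [40, 11, 0], [32.4, 9, 0], [20, 5, 0], [0, 0, 15], [0, 0, 18], [0, 0, 0]], "delta_rot": [[0, 0, -0.0229], [0, 0, 0], [0, 0, 0], [0, 0, 0], [0, 0, 0], [0, 0, 0], [0, 0, 0], [0, 0, 0], [0, 0, 0], [0, 0, 0]], "grip": [5, 5, 5, 5, 5, 5, 5, 5, 5, 5]}}

```text
time_s: 16.45
tcp_pos: [0.4705, 0.077, 0.0746]
ee_rot: [[-0.583, -0.813, -0.002], [-0.813, 0.583, -0.001], [0.002, 0.001, -1.0]]
wrist_force: [0.1, -0.1, -3.0]
gripper_width: 0.178
gripper_force: 30.0
```

Run:
```python
from h import *
s=sense();R=s['ee_rot'];print(s['time_s'],s['tcp_pos'],s['wrist_force'])
u=np.array([np.cos(np.radians(-125.73)),np.sin(np.radians(-125.73))]);H=np.array([.5714,.2175])
g=s['tcp_pos'][:2]+R[:2,1]*.0007
d=g-H;print('along',d@u,'lateral(ccw)',u[0]*d[1]-u[1]*d[0],'yaw',np.degrees(np.arctan2(-R[1,0],-R[0,0])))
for n in('top','side'):
    c=cam(n);save(c,n+'6.png')
    for k in('bar_mouth','handle_tip','handle','bar_grip'):
        for q in landmark_of(n,k)[:1]: print(n,k,round(q['score'],2),np.round(q['point'],1),at(c,q['point'],.113 if k[0]=='b' else .084))
a=cv2.resize(cv2.imread('pics/top6.png')[165:265,150:250],(400,400),interpolation=0)
b=cv2.resize(cv2.imread('pics/side6.png')[180:270,220:310],(400,400),interpolation=0)
cv2.imwrite('pics/m6.png',np.hstack([a,b]))
```

```text
16.45 [0.4705 0.077  0.0746] [ 0.0981 -0.1308 -2.9529]
along 0.1729400630379187 lateral(ccw) -0.000529705473154618 yaw 54.34781277764605
top bar_mouth 0.73 [175.2 199.5] [0.5743 0.2119 0.113 ]
top handle_tip 0.53 [273.1 148.4] [ 0.757  -0.1102  0.084 ]
top handle 0.7 [143.2 164.4] [0.6939 0.3265 0.084 ]
top bar_grip 0.76 [214.9 232.7] [0.4681 0.0802 0.113 ]
side bar_mouth 0.65 [249.4 215.9] [0.5501 0.1788 0.113 ]
side handle_tip 0.55 [260.7 217.2] [0.5227 0.1408 0.084 ]
side handle 0.55 [236.3 229.1] [0.5807 0.2251 0.084 ]
side bar_grip 0.92 [281.2 205. ] [0.4645 0.0876 0.113 ]
```

View pics/m6.png

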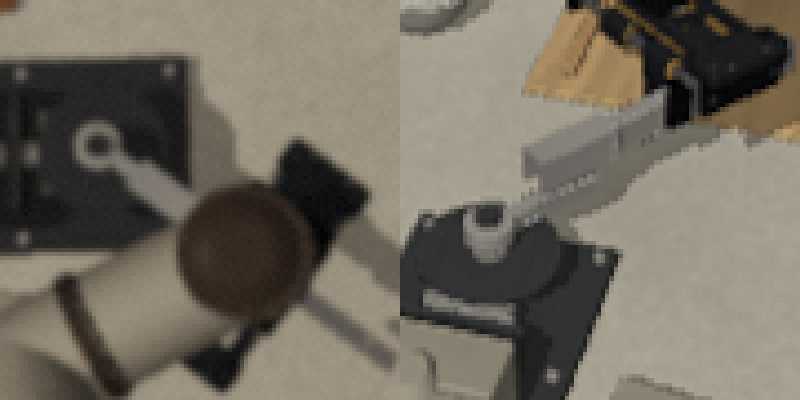

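The side view shows the channel over the handle and lined up with it (mouth near (530,160), handle beneath). I'll descend gently and watch the force.

Request:
{"api": "step_arm", "payload": {"linear": [[0, -0.5, 4], [0, 0, 4], [0, 0, 3], [0, 0, 2], [0, 0, 2], [0, 0, 0]], "delta_rot": [[0, 0, 0], [0, 0, 0], [0, 0, 0], [0, 0, 0], [0, 0, 0], [0, 0, 0]], "grip": [5, 5, 5, 5, 5, 5]}}

```text
time_s: 17.7
tcp_pos: [0.4718, 0.0775, 0.06]
ee_rot: [[-0.583, -0.813, -0.0], [-0.813, 0.583, -0.0], [0.0, 0.0, -1.0]]
wrist_force: [-0.5, 0.4, -3.9]
gripper_width: 0.182
gripper_force: 30.0
```

Request:
{"api": "step_arm", "payload": {"linear": [[0, 0, 3], [0, 0, 3], [0, 0, 3], [0, 0, 3], [0, 0, 0]], "delta_rot": [[0, 0, 0], [0, 0, 0], [0, 0, 0], [0, 0, 0], [0, 0, 0]], "grip": [5, 5, 5, 5, 5]}}

```text
time_s: 18.32
tcp_pos: [0.4718, 0.0774, 0.0478]
ee_rot: [[-0.583, -0.813, -0.001], [-0.813, 0.583, -0.0], [0.001, 0.0, -1.0]]
wrist_force: [0.0, 0.9, -4.5]
gripper_width: 0.181
gripper_force: 30.0
```

Request:
{"api": "step_arm", "payload": {"linear": [[0, 0, 2], [0, 0, 1], [0, 0, 1], [0, 0, 0]], "delta_rot": [[0, 0, 0], [0, 0, 0], [0, 0, 0], [0, 0, 0]], "grip": [5, 5, 5, 5]}}

```text
time_s: 18.82
tcp_pos: [0.472, 0.0776, 0.0441]
ee_rot: [[-0.583, -0.813, -0.0], [-0.813, 0.583, -0.0], [0.0, 0.0, -1.0]]
wrist_force: [-0.2, 0.2, -3.9]
gripper_width: 0.181
gripper_force: 30.0
```

Request:
{"api": "step_arm", "payload": {"linear": [[0, 0, 1], [0, 0, 1], [0, 0, 0.5], [0, 0, 0]], "delta_rot": [[0, 0, 0], [0, 0, 0], [0, 0, 0], [0, 0, 0]], "grip": [5, 5, 5, 5]}}

```text
time_s: 19.32
tcp_pos: [0.4721, 0.0775, 0.0419]
ee_rot: [[-0.583, -0.813, 0.0], [-0.813, 0.583, 0.0], [-0.0, -0.0, -1.0]]
wrist_force: [-1.7, -0.2, -1.1]
gripper_width: 0.182
gripper_force: 30.0
```

The roof is seated on the handle, with part of the bar's weight taken up. I'll start the swing about the hinge.

Request:
{"api": "step_arm", "payload": {"linear": [[0, -3.5, 0], [-0.1, -5.2, 0], [-0.1, -5.2, 0], [-0.1, -5.2, 0], [-0.1, -5.2, 0], [0, 0, 0]], "delta_rot": [[0, 0, -0.02], [0, 0, -0.03], [0, 0, -0.03], [0, 0, -0.03], [0, 0, -0.03], [0, 0, 0]], "grip": [5, 5, 5, 5, 5, 5]}}

```text
time_s: 20.08
tcp_pos: [0.4934, 0.0648, 0.0418]
ee_rot: [[-0.463, -0.886, 0.001], [-0.886, 0.463, 0.0], [-0.001, -0.001, -1.0]]
wrist_force: [-1.2, 0.4, -0.7]
gripper_width: 0.18
gripper_force: 30.0
```

```bash
cat > st.py <<'E'
from h import *
s=sense();R=np.array(s['ee_rot']);H=np.array([.5714,.2175])
d=s['tcp_pos'][:2]-H
print('t',s['time_s'],'tcp',s['tcp_pos'],'yaw',np.degrees(np.arctan2(R[1,0],R[0,0])),'az',np.degrees(np.arctan2(d[1],d[0])),'r',np.linalg.norm(d),'Ftool',R.T@s['wrist_force'],'Mtool',R.T@s['moment'],s['gripper_width'])
E
python3 st.py
```

```text
t 20.075 tcp [0.4934 0.0648 0.0418] yaw -117.61155137574805 az -117.06627247306464 r 0.17150834531836698 Ftool [0.2332 1.2665 0.6857] Mtool [-0.3061 -0.1371 -0.1923] 0.1803935476906359
```

Request:
{"api": "step_arm", "payload": {"linear": [[-0.1, -5.2, 0], [-0.1, -6.9, 0], [-0.1, -6.9, 0], [-0.1, -6.9, 0], [-0.1, -6.9, 0], [-0.1, -6.9, 0], [-0.1, -5.2, 0], [0, 0, 0]], "delta_rot": [[0, 0, -0.03], [0, 0, -0.04], [0, 0, -0.04], [0, 0, -0.04], [0, 0, -0.04], [0, 0, -0.04], [0, 0, -0.03], [0, 0, 0]], "grip": [5, 5, 5, 5, 5, 5, 5, 5]}}

```text
time_s: 21.08
tcp_pos: [0.5354, 0.0496, 0.0418]
ee_rot: [[-0.22, -0.975, 0.001], [-0.975, 0.22, 0.001], [-0.001, -0.001, -1.0]]
wrist_force: [0.2, 3.3, -1.5]
gripper_width: 0.182
gripper_force: 30.0
```

```bash
python3 st.py
```

```text
t 21.075 tcp [0.5354 0.0496 0.0418] yaw -102.72823148155909 az -102.1026869022801 r 0.17168069449371384 Ftool [-3.227   0.508   1.5453] Mtool [-0.2915 -0.8036 -0.113 ] 0.1823023133346382
```

Request:
{"api": "step_arm", "payload": {"linear": [[-0.2, -5.2, 0], [-0.2, -6.9, 0], [-0.2, -6.9, 0], [-0.2, -6.9, 0], [-0.2, -5.2, 0], [-0.1, -3.4, 0], [0, 0, 0]], "delta_rot": [[0, 0, -0.03], [0, 0, -0.04], [0, 0, -0.04], [0, 0, -0.04], [0, 0, -0.03], [0, 0, -0.02], [0, 0, 0]], "grip": [5, 5, 5, 5, 5, 5, 5]}}

```text
time_s: 21.95
tcp_pos: [0.5664, 0.0454, 0.041]
ee_rot: [[-0.021, -1.0, -0.006], [-1.0, 0.021, -0.001], [0.001, 0.005, -1.0]]
wrist_force: [-5.8, 4.5, 1.4]
gripper_width: 0.182
gripper_force: 30.0
```

```bash
python3 st.py
```

```text
t 21.95 tcp [0.5664 0.0454 0.041 ] yaw -91.20936968786975 az -91.65454329071143 r 0.17214433396151418 Ftool [-4.4072  5.9329 -1.3323] Mtool [-1.6628 -1.3883 -0.288 ] 0.18196916647210273
```

Request:
{"api": "step_arm", "payload": {"linear": [[-0.2, -3.4, -0.5], [-0.2, -3.4, 0], [-0.2, -3.4, 0], [-0.2, -3.4, 0], [0, 0, 0]], "delta_rot": [[0, 0, -0.02], [0, 0, -0.02], [0, 0, -0.02], [0, 0, -0.02], [0, 0, 0]], "grip": [5, 5, 5, 5, 5]}}

```text
time_s: 22.58
tcp_pos: [0.5788, 0.0455, 0.041]
ee_rot: [[0.058, -0.998, -0.008], [-0.998, -0.058, -0.002], [0.001, 0.008, -1.0]]
wrist_force: [-5.4, 1.5, -0.4]
gripper_width: 0.181
gripper_force: 30.0
```

```bash
python3 st.py
```

```text
t 22.575 tcp [0.5788 0.0455 0.041 ] yaw -86.69656172595579 az -87.53222289787485 r 0.17211756796235733 Ftool [-1.8391  5.3283  0.461 ] Mtool [-1.7668 -0.8752 -0.2112] 0.18115904091745696
```

Request:
{"api": "step_arm", "payload": {"linear": [[-0.1, -3.4, 0], [-0.1, -3.4, 0], [-0.1, -3.4, 0]], "delta_rot": [[0, 0, -0.02], [0, 0, -0.02], [0, 0, -0.02]], "grip": [5, 5, 5]}}

```text
time_s: 22.95
tcp_pos: [0.5873, 0.0461, 0.0408]
ee_rot: [[0.116, -0.993, -0.012], [-0.993, -0.116, -0.002], [0.001, 0.012, -1.0]]
wrist_force: [-9.3, 0.2, 2.7]
gripper_width: 0.182
gripper_force: 30.0
```

Request:
{"api": "step_arm", "payload": {"linear": [[-0.1, -3.4, 0], [0, 0, 0]], "delta_rot": [[0, 0, -0.02], [0, 0, 0]], "grip": [5, 5]}}

```text
time_s: 23.2
tcp_pos: [0.5914, 0.0465, 0.0408]
ee_rot: [[0.136, -0.991, -0.01], [-0.991, -0.136, -0.002], [0.001, 0.011, -1.0]]
wrist_force: [-7.2, 0.7, 1.1]
gripper_width: 0.185
gripper_force: 30.0
```

```bash
python3 st.py
```

```text
t 23.2 tcp [0.5914 0.0465 0.0408] yaw -82.1662038078942 az -83.33136968939357 r 0.17215907567252445 Ftool [-1.6655  7.0841 -1.0421] Mtool [-2.0966 -0.6395  0.0479] 0.184554964803688
```

Request:
{"api": "step_arm", "payload": {"linear": [[-0.1, -3.4, -0.3], [-0.1, -3.4, 0], [0, 0, 0]], "delta_rot": [[0, 0, -0.018], [0, 0, -0.018], [0, 0, 0]], "grip": [5, 5, 5]}}

```text
time_s: 23.58
tcp_pos: [0.5965, 0.0472, 0.0407]
ee_rot: [[0.171, -0.985, -0.014], [-0.985, -0.171, -0.003], [0.001, 0.014, -1.0]]
wrist_force: [-9.7, 0.2, 2.2]
gripper_width: 0.178
gripper_force: 30.0
```

Request:
{"api": "step_arm", "payload": {"linear": [[-0.1, -3.4, 0], [0, 0, 0]], "delta_rot": [[0, 0, -0.02], [0, 0, 0]], "grip": [5, 5]}}

```text
time_s: 23.82
tcp_pos: [0.6005, 0.0478, 0.0407]
ee_rot: [[0.191, -0.982, -0.012], [-0.982, -0.191, -0.003], [0.001, 0.013, -1.0]]
wrist_force: [-7.5, -0.7, 0.8]
gripper_width: 0.182
gripper_force: 30.0
```

Request:
{"api": "step_arm", "payload": {"linear": [[-0.1, -3.4, 0], [-0.1, -3.4, 0], [0, 0, 0]], "delta_rot": [[0, 0, -0.02], [0, 0, -0.02], [0, 0, 0]], "grip": [5, 5, 5]}}

```text
time_s: 24.2
tcp_pos: [0.6065, 0.049, 0.0407]
ee_rot: [[0.229, -0.973, -0.014], [-0.973, -0.229, -0.004], [0.0, 0.014, -1.0]]
wrist_force: [-9.2, -1.2, 2.5]
gripper_width: 0.181
gripper_force: 30.0
```

```bash
python3 st.py
```

```text
t 24.2 tcp [0.6065 0.049  0.0407] yaw -76.74659018109017 az -78.24273031217146 r 0.1721502691523298 Ftool [-0.9801  9.227  -2.3268] Mtool [-2.6638 -0.3478  0.2387] 0.180790533737221
```

Request:
{"api": "step_arm", "payload": {"linear": [[-0.1, -3.4, -0.3], [-0.1, -3.4, 0], [0, 0, 0]], "delta_rot": [[0, 0, -0.018], [0, 0, -0.018], [0, 0, 0]], "grip": [5, 5, 5]}}

```text
time_s: 24.58
tcp_pos: [0.6125, 0.0503, 0.0407]
ee_rot: [[0.264, -0.964, -0.015], [-0.965, -0.264, -0.004], [0.0, 0.016, -1.0]]
wrist_force: [-8.9, -3.0, 1.6]
gripper_width: 0.181
gripper_force: 30.0
```

Request:
{"api": "step_arm", "payload": {"linear": [[-0.1, -3.4, 0], [0, 0, 0]], "delta_rot": [[0, 0, -0.018], [0, 0, 0]], "grip": [5, 5]}}

```text
time_s: 24.82
tcp_pos: [0.6173, 0.0516, 0.0409]
ee_rot: [[0.283, -0.959, -0.012], [-0.959, -0.283, -0.004], [0.0, 0.013, -1.0]]
wrist_force: [-5.8, -3.0, -1.1]
gripper_width: 0.183
gripper_force: 30.0
```

Request:
{"api": "step_arm", "payload": {"linear": [[-0.1, -3.4, 0], [0, 0, 0]], "delta_rot": [[0, 0, -0.02], [0, 0, 0]], "grip": [5, 5]}}

```text
time_s: 25.08
tcp_pos: [0.6192, 0.0521, 0.0407]
ee_rot: [[0.301, -0.954, -0.015], [-0.954, -0.301, -0.005], [-0.0, 0.016, -1.0]]
wrist_force: [-8.7, -4.3, 1.4]
gripper_width: 0.186
gripper_force: 30.0
```

Request:
{"api": "step_arm", "payload": {"linear": [[-0.1, -3.4, 0], [0, 0, 0]], "delta_rot": [[0, 0, -0.02], [0, 0, 0]], "grip": [5, 5]}}

```text
time_s: 25.32
tcp_pos: [0.624, 0.0536, 0.0409]
ee_rot: [[0.321, -0.947, -0.011], [-0.947, -0.321, -0.004], [0.0, 0.012, -1.0]]
wrist_force: [-4.7, -3.6, -2.3]
gripper_width: 0.18
gripper_force: 30.0
```

```bash
python3 st.py
```

```text
t 25.325 tcp [0.624  0.0536 0.0409] yaw -71.2884134980482 az -72.20228479675782 r 0.17213167806040047 Ftool [1.9365 5.5906 2.3882] Mtool [-1.724   0.3075 -0.1152] 0.18002360448580323
```

Request:
{"api": "step_arm", "payload": {"linear": [[0, -3.4, 0], [0, 0, 0]], "delta_rot": [[0, 0, -0.02], [0, 0, 0]], "grip": [5, 5]}}

```text
time_s: 25.58
tcp_pos: [0.6262, 0.0543, 0.0407]
ee_rot: [[0.339, -0.941, -0.014], [-0.941, -0.339, -0.005], [-0.0, 0.015, -1.0]]
wrist_force: [-7.3, -4.4, 1.3]
gripper_width: 0.183
gripper_force: 30.0
```

Request:
{"api": "step_arm", "payload": {"linear": [[0, -3.4, 0], [0, 0, 0]], "delta_rot": [[0, 0, -0.02], [0, 0, 0]], "grip": [5, 5]}}

```text
time_s: 25.82
tcp_pos: [0.6308, 0.0559, 0.041]
ee_rot: [[0.358, -0.933, -0.011], [-0.934, -0.358, -0.004], [-0.0, 0.011, -1.0]]
wrist_force: [-4.0, -3.1, -3.1]
gripper_width: 0.179
gripper_force: 30.0
```

Request:
{"api": "step_arm", "payload": {"linear": [[0, -3.4, 0], [0, 0, 0]], "delta_rot": [[0, 0, -0.02], [0, 0, 0]], "grip": [5, 5]}}

```text
time_s: 26.08
tcp_pos: [0.6335, 0.0569, 0.0408]
ee_rot: [[0.377, -0.926, -0.012], [-0.926, -0.377, -0.004], [-0.0, 0.013, -1.0]]
wrist_force: [-6.3, -3.3, -1.4]
gripper_width: 0.182
gripper_force: 30.0
```

Request:
{"api": "step_arm", "payload": {"linear": [[0, -3.4, 0], [0, 0, 0]], "delta_rot": [[0, 0, -0.02], [0, 0, 0]], "grip": [5, 5]}}

```text
time_s: 26.32
tcp_pos: [0.6348, 0.0575, 0.0406]
ee_rot: [[0.394, -0.919, -0.016], [-0.919, -0.394, -0.005], [-0.001, 0.017, -1.0]]
wrist_force: [-9.8, -4.9, 2.0]
gripper_width: 0.179
gripper_force: 30.1
```

```bash
python3 st.py
```

```text
t 26.325 tcp [0.6348 0.0575 0.0406] yaw -66.80262161650906 az -68.39613062926904 r 0.1721162594082273 Ftool [ 0.6315 11.0103 -1.8574] Mtool [-3.1283  0.0718  0.3004] 0.17876323638971522
```

Request:
{"api": "step_arm", "payload": {"linear": [[0, -1.7, 0], [0, 0, 0]], "delta_rot": [[0, 0, -0.005], [0, 0, 0]], "grip": [5, 5]}}

```text
time_s: 26.58
tcp_pos: [0.6352, 0.0576, 0.0405]
ee_rot: [[0.398, -0.917, -0.019], [-0.917, -0.398, -0.006], [-0.002, 0.019, -1.0]]
wrist_force: [-11.2, -5.8, 2.9]
gripper_width: 0.182
gripper_force: 30.1
```

```bash
python3 st.py
```

```text
t 26.575 tcp [0.6352 0.0576 0.0405] yaw -66.5489037862948 az -68.240665404093 r 0.17213477952911801 Ftool [ 0.8303 12.6531 -2.6732] Mtool [-3.655   0.0022  0.3177] 0.1819341188528082
```

Request:
{"api": "step_arm", "payload": {"linear": [[0, -2, 0], [0, 0, 0]], "delta_rot": [[0, 0, 0], [0, 0, 0]], "grip": [5, 5]}}

```text
time_s: 26.82
tcp_pos: [0.6399, 0.0595, 0.0408]
ee_rot: [[0.401, -0.916, -0.012], [-0.916, -0.401, -0.005], [-0.001, 0.013, -1.0]]
wrist_force: [-5.2, -2.5, -1.2]
gripper_width: 0.187
gripper_force: 30.1
```

```bash
python3 st.py
```

```text
t 26.825 tcp [0.6399 0.0595 0.0408] yaw -66.33040827829312 az -66.55654381039751 r 0.17216611164311962 Ftool [0.218  5.7432 1.2525] Mtool [-2.0067  0.1929 -0.3968] 0.18659165866209454
```

Request:
{"api": "step_arm", "payload": {"linear": [[0, -2.5, 0], [0, 0, 0]], "delta_rot": [[0, 0, -0.012], [0, 0, 0]], "grip": [5, 5]}}

```text
time_s: 27.08
tcp_pos: [0.6416, 0.0603, 0.0407]
ee_rot: [[0.413, -0.911, -0.014], [-0.911, -0.413, -0.006], [-0.001, 0.015, -1.0]]
wrist_force: [-7.7, -4.1, 0.2]
gripper_width: 0.178
gripper_force: 30.1
```

Request:
{"api": "step_arm", "payload": {"linear": [[0, -2.5, 0], [0, 0, 0]], "delta_rot": [[0, 0, -0.015], [0, 0, 0]], "grip": [5, 5]}}

```text
time_s: 27.32
tcp_pos: [0.6424, 0.0607, 0.0405]
ee_rot: [[0.425, -0.905, -0.017], [-0.905, -0.425, -0.006], [-0.002, 0.018, -1.0]]
wrist_force: [-9.6, -5.6, 2.5]
gripper_width: 0.182
gripper_force: 30.0
```

Request:
{"api": "step_arm", "payload": {"linear": [[0, -2.5, 0], [0, 0, 0]], "delta_rot": [[0, 0, -0.015], [0, 0, 0]], "grip": [5, 5]}}

```text
time_s: 27.58
tcp_pos: [0.6467, 0.0626, 0.0408]
ee_rot: [[0.439, -0.898, -0.012], [-0.898, -0.439, -0.005], [-0.001, 0.013, -1.0]]
wrist_force: [-3.5, -3.5, -1.1]
gripper_width: 0.18
gripper_force: 30.1
```

Request:
{"api": "step_arm", "payload": {"linear": [[0, -2.5, -0.2], [0, 0, 0]], "delta_rot": [[0, 0, -0.015], [0, 0, 0]], "grip": [5, 5]}}

```text
time_s: 27.82
tcp_pos: [0.6493, 0.0639, 0.0408]
ee_rot: [[0.454, -0.891, -0.012], [-0.891, -0.454, -0.005], [-0.001, 0.013, -1.0]]
wrist_force: [-5.4, -3.5, -1.0]
gripper_width: 0.182
gripper_force: 30.2
```

Request:
{"api": "step_arm", "payload": {"linear": [[0, -2.5, 0], [0, 0, 0]], "delta_rot": [[0, 0, -0.015], [0, 0, 0]], "grip": [5, 5]}}

```text
time_s: 28.08
tcp_pos: [0.6502, 0.0644, 0.0406]
ee_rot: [[0.466, -0.885, -0.015], [-0.885, -0.466, -0.006], [-0.002, 0.016, -1.0]]
wrist_force: [-7.9, -5.1, 0.5]
gripper_width: 0.18
gripper_force: 30.1
```

```bash
python3 st.py
```

```text
t 28.075 tcp [0.6502 0.0644 0.0406] yaw -62.21622688704891 az -62.75257352197541 r 0.1721727076672307 Ftool [ 0.8741  9.3451 -0.319 ] Mtool [-2.6957  0.0263 -0.3426] 0.17978286140021643
```

Request:
{"api": "step_arm", "payload": {"linear": [[0, -2.5, 0], [0, 0, 0]], "delta_rot": [[0, 0, -0.015], [0, 0, 0]], "grip": [5, 5]}}

```text
time_s: 28.32
tcp_pos: [0.651, 0.0649, 0.0405]
ee_rot: [[0.478, -0.878, -0.018], [-0.878, -0.478, -0.007], [-0.003, 0.019, -1.0]]
wrist_force: [-9.6, -5.6, 0.7]
gripper_width: 0.176
gripper_force: 30.0
```

Request:
{"api": "step_arm", "payload": {"linear": [[0, -2.5, 0], [0, 0, 0]], "delta_rot": [[0, 0, -0.015], [0, 0, 0]], "grip": [5, 5]}}

```text
time_s: 28.58
tcp_pos: [0.6559, 0.0675, 0.0408]
ee_rot: [[0.493, -0.87, -0.012], [-0.87, -0.493, -0.004], [-0.002, 0.012, -1.0]]
wrist_force: [-3.9, -3.0, -2.4]
gripper_width: 0.182
gripper_force: 30.1
```

```bash
python3 st.py
```

```text
t 28.575 tcp [0.6559 0.0675 0.0408] yaw -60.47724602744284 az -60.598785915151815 r 0.17221250556636425 Ftool [0.7298 4.8089 2.468 ] Mtool [-1.7306 -0.122  -0.4899] 0.18231484644733564
```

Request:
{"api": "step_arm", "payload": {"linear": [[0, -2.5, 0], [0, 0, 0]], "delta_rot": [[0, 0, -0.015], [0, 0, 0]], "grip": [5, 5]}}

```text
time_s: 28.82
tcp_pos: [0.6578, 0.0685, 0.0407]
ee_rot: [[0.506, -0.862, -0.013], [-0.863, -0.506, -0.005], [-0.002, 0.014, -1.0]]
wrist_force: [-6.5, -4.2, -1.2]
gripper_width: 0.18
gripper_force: 30.1
```

Request:
{"api": "step_arm", "payload": {"linear": [[0, -2.5, 0], [0, 0, 0]], "delta_rot": [[0, 0, -0.015], [0, 0, 0]], "grip": [5, 5]}}

```text
time_s: 29.08
tcp_pos: [0.6586, 0.0691, 0.0406]
ee_rot: [[0.518, -0.855, -0.016], [-0.856, -0.518, -0.006], [-0.003, 0.016, -1.0]]
wrist_force: [-8.9, -5.0, 0.4]
gripper_width: 0.178
gripper_force: 30.0
```

Request:
{"api": "step_arm", "payload": {"linear": [[0, -2, 0], [0, 0, 0]], "delta_rot": [[0, 0, -0.012], [0, 0, 0]], "grip": [5, 5]}}

```text
time_s: 29.32
tcp_pos: [0.6624, 0.0712, 0.0409]
ee_rot: [[0.529, -0.849, -0.011], [-0.849, -0.529, -0.004], [-0.002, 0.011, -1.0]]
wrist_force: [-5.0, -0.9, -1.9]
gripper_width: 0.178
gripper_force: 30.1
```

```bash
python3 st.py
```

```text
t 29.325 tcp [0.6624 0.0712 0.0409] yaw -58.07312813058956 az -58.107630845206906 r 0.17229119436613471 Ftool [-1.8617  4.656   1.9765] Mtool [-1.4969 -0.3227 -0.4074] 0.17761013701537987
```

Request:
{"api": "step_arm", "payload": {"linear": [[0, -2.5, 0], [0, 0, 0]], "delta_rot": [[0, 0, -0.015], [0, 0, 0]], "grip": [5, 5]}}

```text
time_s: 29.58
tcp_pos: [0.6655, 0.073, 0.041]
ee_rot: [[0.542, -0.84, -0.009], [-0.84, -0.542, -0.004], [-0.002, 0.01, -1.0]]
wrist_force: [-4.5, -2.8, -3.3]
gripper_width: 0.179
gripper_force: 30.1
```

Request:
{"api": "step_arm", "payload": {"linear": [[0, -2.5, 0], [0, 0, 0]], "delta_rot": [[0, 0, -0.015], [0, 0, 0]], "grip": [5, 5]}}

```text
time_s: 29.82
tcp_pos: [0.6683, 0.0748, 0.0411]
ee_rot: [[0.554, -0.833, -0.007], [-0.833, -0.554, -0.003], [-0.001, 0.008, -1.0]]
wrist_force: [-3.5, -3.8, -4.5]
gripper_width: 0.183
gripper_force: 30.1
```

```bash
python3 st.py
python3 - <<'E'
from h import *
for n in('top','side'):
    c=cam(n);save(c,n+'7.png')
    for k in('bar_mouth','handle_tip','handle','bar_grip'):
        for q in landmark_of(n,k)[:1]: print(n,k,round(q['score'],2),np.round(q['point'],1),at(c,q['point'],.084))
E
```

```text
t 29.825 tcp [0.6683 0.0748 0.0411] yaw -56.36166579959891 az -55.830405385690234 r 0.17249730143609923 Ftool [1.2299 5.0078 4.5411] Mtool [-1.4195  0.0421 -0.3075] 0.1832106768785379
top bar_mouth 0.84 [184.  194.8] [0.5934 0.187  0.084 ]
top handle 0.6 [171.9 201.5] [0.5703 0.2265 0.084 ]
top bar_grip 0.62 [215.4 172.6] [0.6703 0.0839 0.084 ]
side bar_mouth 0.63 [235.3 219.8] [0.6018 0.1819 0.084 ]
side handle 0.66 [239.8 230.8] [0.5665 0.2292 0.084 ]
```

Request:
{"api": "step_arm", "payload": {"linear": [[0, -2.5, 0.3], [0, 0, 0]], "delta_rot": [[0, 0, -0.015], [0, 0, 0]], "grip": [5, 5]}}

```text
time_s: 30.58
tcp_pos: [0.6717, 0.0775, 0.0423]
ee_rot: [[0.567, -0.824, -0.003], [-0.824, -0.567, -0.001], [-0.001, 0.004, -1.0]]
wrist_force: [-4.3, -4.2, -4.6]
gripper_width: 0.181
gripper_force: 30.2
```

Request:
{"api": "step_arm", "payload": {"linear": [[0, -2, 0], [0, 0, 0]], "delta_rot": [[0, 0, -0.012], [0, 0, 0]], "grip": [5, 5]}}

```text
time_s: 30.82
tcp_pos: [0.6727, 0.0783, 0.0422]
ee_rot: [[0.577, -0.817, -0.005], [-0.817, -0.577, -0.002], [-0.001, 0.005, -1.0]]
wrist_force: [-6.4, -4.4, -4.8]
gripper_width: 0.179
gripper_force: 30.3
```

```bash
python3 st.py
```

```text
t 30.825 tcp [0.6727 0.0783 0.0422] yaw -54.79331033825954 az -53.94681352279607 r 0.17217556271319415 Ftool [-0.1051  7.7497  4.8848] Mtool [-2.3266  0.2306 -0.4963] 0.17902499097632021
```

Request:
{"api": "step_arm", "payload": {"linear": [[0, -2, 0.4], [0, 0, 0]], "delta_rot": [[0, 0, -0.005], [0, 0, 0]], "grip": [5, 5]}}

```text
time_s: 31.08
tcp_pos: [0.6736, 0.0791, 0.0418]
ee_rot: [[0.581, -0.814, -0.007], [-0.814, -0.581, -0.003], [-0.002, 0.007, -1.0]]
wrist_force: [-7.4, -5.4, -2.5]
gripper_width: 0.183
gripper_force: 30.5
```

Request:
{"api": "step_arm", "payload": {"linear": [[0, -2, 0], [0, 0, 0]], "delta_rot": [[0, 0, -0.005], [0, 0, 0]], "grip": [5, 5]}}

```text
time_s: 31.32
tcp_pos: [0.6741, 0.0796, 0.0416]
ee_rot: [[0.585, -0.811, -0.009], [-0.811, -0.585, -0.003], [-0.002, 0.009, -1.0]]
wrist_force: [-9.0, -5.8, -1.9]
gripper_width: 0.182
gripper_force: 30.6
```

```bash
python3 st.py
```

```text
t 31.325 tcp [0.6741 0.0796 0.0416] yaw -54.21442102037633 az -53.314062426565606 r 0.17195830450100394 Ftool [-0.5009 10.6583  2.0402] Mtool [-3.3567 -0.2017 -0.716 ] 0.1816802618506064
```

Request:
{"api": "step_arm", "payload": {"linear": [[0, -2, 0], [0, 0, 0]], "delta_rot": [[0, 0, 0], [0, 0, 0]], "grip": [5, 5]}}

```text
time_s: 31.58
tcp_pos: [0.6746, 0.08, 0.0415]
ee_rot: [[0.584, -0.811, -0.012], [-0.811, -0.584, -0.005], [-0.003, 0.012, -1.0]]
wrist_force: [-12.6, -8.2, -0.3]
gripper_width: 0.186
gripper_force: 30.7
```

Request:
{"api": "step_arm", "payload": {"linear": [[0, -2, 0], [0, 0, 0], [0, 0, 0]], "delta_rot": [[0, 0, 0], [0, 0, 0], [0, 0, 0]], "grip": [5, 5, 5]}}

```text
time_s: 31.95
tcp_pos: [0.6752, 0.0803, 0.0413]
ee_rot: [[0.584, -0.812, -0.014], [-0.812, -0.584, -0.006], [-0.004, 0.015, -1.0]]
wrist_force: [-11.9, -9.8, -0.9]
gripper_width: 0.184
gripper_force: 30.7
```

```bash
python3 st.py
```

```text
t 31.95 tcp [0.6752 0.0803 0.0413] yaw -54.25768031921918 az -52.90400409377878 r 0.17201487851985134 Ftool [ 1.0142 15.3614  1.0843] Mtool [-4.6358  0.1197 -0.7235] 0.1841953363532441
```

The force rises steadily to 15 N with no slip, about 1.25 rad after the start, so the handle is on its stop. I'll unload before lifting.

Request:
{"api": "step_arm", "payload": {"linear": [[0, 2.5, 0], [0, 2.5, 0], [0, 0, 0]], "delta_rot": [[0, 0, 0], [0, 0, 0], [0, 0, 0]], "grip": [5, 5, 5]}}

```text
time_s: 32.33
tcp_pos: [0.6742, 0.0795, 0.0419]
ee_rot: [[0.584, -0.811, -0.007], [-0.812, -0.584, -0.002], [-0.002, 0.007, -1.0]]
wrist_force: [-7.0, -6.1, -3.2]
gripper_width: 0.185
gripper_force: 30.4
```

Request:
{"api": "step_arm", "payload": {"linear": [[0, 2, 0], [0, 0, 0]], "delta_rot": [[0, 0, 0], [0, 0, 0]], "grip": [5, 5]}}

```text
time_s: 32.58
tcp_pos: [0.6738, 0.0791, 0.0421]
ee_rot: [[0.584, -0.811, -0.004], [-0.811, -0.584, -0.001], [-0.001, 0.004, -1.0]]
wrist_force: [-5.3, -4.5, -3.6]
gripper_width: 0.181
gripper_force: 30.2
```

```bash
python3 st.py
```

```text
t 32.575 tcp [0.6738 0.0791 0.0421] yaw -54.241061633950984 az -53.50286205750078 r 0.17212264239439637 Ftool [0.5032 6.9096 3.6641] Mtool [-2.24   -0.1946 -0.5251] 0.18119015142683717
```

Request:
{"api": "step_arm", "payload": {"linear": [[0, 2.5, 0], [0, 1.5, 0], [0, 0, 0]], "delta_rot": [[0, 0, 0], [0, 0, 0], [0, 0, 0]], "grip": [5, 5, 5]}}

```text
time_s: 32.95
tcp_pos: [0.6727, 0.078, 0.0425]
ee_rot: [[0.584, -0.812, 0.001], [-0.812, -0.584, 0.001], [-0.0, -0.001, -1.0]]
wrist_force: [-3.5, -1.3, -5.0]
gripper_width: 0.179
gripper_force: 29.9
```

```bash
python3 st.py
```

```text
t 32.95 tcp [0.6727 0.078  0.0425] yaw -54.260927278060606 az -54.01833533048362 r 0.17236722343849673 Ftool [-1.0387  3.6218  4.9845] Mtool [-0.9606 -0.3297 -0.149 ] 0.17908181449776198
```

Request:
{"api": "step_arm", "payload": {"linear": [[0, 1, 0], [0, 0, -2], [0, 0, -4], [0, 0, -6], [0, 0, 0]], "delta_rot": [[0, 0, 0], [0, 0, 0], [0, 0, 0], [0, 0, 0], [0, 0, 0]], "grip": [5, 5, 5, 5, 5]}}

```text
time_s: 33.58
tcp_pos: [0.6724, 0.077, 0.0555]
ee_rot: [[0.584, -0.812, 0.002], [-0.812, -0.584, 0.001], [0.001, -0.002, -1.0]]
wrist_force: [-0.5, -1.0, -4.2]
gripper_width: 0.184
gripper_force: 29.9
```

```bash
python3 st.py
```

```text
t 33.575 tcp [0.6724 0.077  0.0555] yaw -54.24524925566337 az -54.29736576418499 r 0.17298861326335524 Ftool [0.5123 0.9784 4.1814] Mtool [-0.258  -0.098  -0.0218] 0.18375073946049122
```

Request:
{"api": "step_arm", "payload": {"linear": [[0, 0, -10], [0, 0, -16], [0, 0, -18], [0, 0, -12], [0, 0, 0]], "delta_rot": [[0, 0, 0], [0, 0, 0], [0, 0, 0], [0, 0, 0], [0, 0, 0]], "grip": [5, 5, 5, 5, 5]}}

```text
time_s: 34.2
tcp_pos: [0.6725, 0.0771, 0.1123]
ee_rot: [[0.584, -0.812, 0.003], [-0.812, -0.584, 0.001], [0.001, -0.003, -1.0]]
wrist_force: [-0.2, 0.3, -4.7]
gripper_width: 0.182
gripper_force: 29.9
```

Request:
{"api": "step_arm", "payload": {"linear": [[0, 0, 0], [0, 0, 0], [0, 0, 0], [0, 0, 0], [0, 0, 0]], "delta_rot": [[0, 0, 0.08], [0, 0, 0.13], [0, 0, 0.13], [0, 0, 0.13], [0, 0, 0.079]], "grip": [5, 5, 5, 5, 5]}}

```text
time_s: 34.83
tcp_pos: [0.6709, 0.0767, 0.1093]
ee_rot: [[0.072, -0.997, -0.002], [-0.997, -0.072, -0.0], [0.0, 0.002, -1.0]]
wrist_force: [-0.1, -0.4, -4.2]
gripper_width: 0.18
gripper_force: 29.9
```

```bash
python3 st.py
python3 - <<'E'
from h import *
s=sense();R=s['ee_rot']
D=np.array([.512,-.202,s['tcp_pos'][2]])-s['tcp_pos'];print('delta tool',R.T@D*1000)
P=[]
for n in('top','side'):
    c=cam(n);save(c,n+'8.png')
    for k in('handle_tip','handle'):
        for q in landmark_of(n,k)[:1]: print(n,k,round(q['score'],2),np.round(q['point'],1),at(c,q['point'],.084))
    for q in silhouettes(n,'handle')[:1]: print(q['score'],q['mask'].sum(),*axis(c,q['mask'],.084))
a=cv2.resize(cv2.imread('pics/top8.png')[165:265,140:240],(400,400),interpolation=0)
b=cv2.resize(cv2.imread('pics/side8.png')[180:270,200:290],(400,400),interpolation=0)
cv2.imwrite('pics/m8.png',np.hstack([a,b]))
E
```

```text
t 34.825 tcp [0.6709 0.0767 0.1093] yaw -85.88983091994169 az -54.757178247083644 r 0.1723550012212313 Ftool [0.4377 0.0918 4.2441] Mtool [-0.1006  0.0175 -0.008 ] 0.1798452280616657
delta tool [266.6325 178.4255   0.3575]
top handle_tip 0.63 [198.  185.6] [0.6252 0.1412 0.084 ]
top handle 0.46 [175.1 198.8] [0.5795 0.2162 0.084 ]
0.67 134 [0.6019 0.1752] 126.14955121243975 [0.6285 0.1388] [0.5779 0.2081]
side handle_tip 0.76 [231.9 211.2] [0.6309 0.1422 0.084 ]
side handle 0.57 [239.5 228.2] [0.5722 0.2175 0.084 ]
0.49 184 [0.5833 0.2059] 124.2027593825358 [0.6285 0.1394] [0.5544 0.2484]
```

View pics/m8.png

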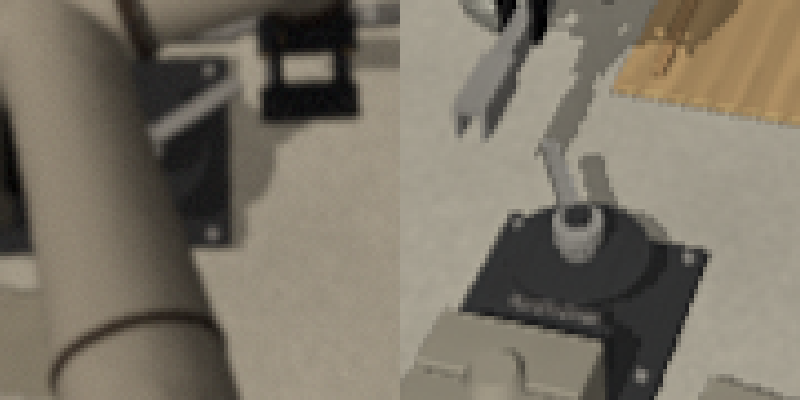

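The side view shows the bar lifted clear and the handle left near -54° (tip near (550,145)), which is its home position. Now I'll carry the bar back to the board.

Request:
{"api": "step_arm", "payload": {"linear": [[15, 10, 0], [30, 20, 0], [38, 25.4, 0], [40, 27, 0], [40, 27, 0], [38, 25, 0], [33, 22, 0], [22, 15, 0], [10.6, 7, 0], [0, 0, 0]], "delta_rot": [[0, 0, 0], [0, 0, 0], [0, 0, 0], [0, 0, 0], [0, 0, 0], [0, 0, 0], [0, 0, 0], [0, 0, 0], [0, 0, 0], [0, 0, 0]], "grip": [5, 5, 5, 5, 5, 5, 5, 5, 5, 5]}}

```text
time_s: 36.48
tcp_pos: [0.5131, -0.203, 0.1105]
ee_rot: [[0.074, -0.997, 0.0], [-0.997, -0.074, -0.0], [0.0, -0.0, -1.0]]
wrist_force: [0.6, 0.5, -3.1]
gripper_width: 0.185
gripper_force: 29.9
```

Run:
```python
from h import *
s=sense();print(s['tcp_pos'],s['ee_rot'])
c=cam('wrist')
for k,z in dict(board=0,slat=.008,disc=.008).items():
    for q in landmark_of('wrist',k)[:1]: print(k,round(q['score'],2),at(c,q['point'],z))
```

```text
[ 0.5131 -0.203   0.1105] [[ 0.0735 -0.9973  0.0005]
 [-0.9973 -0.0735 -0.    ]
 [ 0.0001 -0.0005 -1.    ]]
slat 0.97 [ 0.616  -0.2152  0.008 ]
disc 0.74 [ 0.4198 -0.287   0.008 ]
```

Request:
{"api": "step_arm", "payload": {"linear": [[0, 0, 15], [0, 0, 28], [0, 0, 30], [0, 0, 26], [0, 0, 13], [0, 0, 5], [0, 0, 2], [0, 0, 0]], "delta_rot": [[0, 0, 0], [0, 0, 0], [0, 0, 0], [0, 0, 0], [0, 0, 0], [0, 0, 0], [0, 0, 0], [0, 0, 0]], "grip": [5, 5, 5, 5, 5, 5, 5, 5]}}

```text
time_s: 37.67
tcp_pos: [0.5142, -0.2025, -0.008]
ee_rot: [[0.075, -0.997, 0.002], [-0.997, -0.075, -0.0], [0.0, -0.002, -1.0]]
wrist_force: [-0.1, 0.1, -3.0]
gripper_width: 0.186
gripper_force: 29.9
```

Request:
{"api": "step_arm", "payload": {"linear": [[0, 0, 1], [0, 0, 1], [0, 0, 0.7], [0, 0, 0]], "delta_rot": [[0, 0, 0], [0, 0, 0], [0, 0, 0], [0, 0, 0]], "grip": [5, 5, 5, 5]}}

```text
time_s: 38.17
tcp_pos: [0.514, -0.2024, -0.0111]
ee_rot: [[0.075, -0.997, 0.001], [-0.997, -0.075, -0.0], [0.0, -0.001, -1.0]]
wrist_force: [-1.2, 1.3, -1.8]
gripper_width: 0.183
gripper_force: 30.0
```

Part of the bar's weight is on the board. I'll go down slightly more, then open to 60 mm, which stays clear of the slat and disc, and rise.

Request:
{"api": "step_arm", "payload": {"linear": [[0, 0, 0.5], [0, 0, 0], [0, 0, 0], [0, 0, 0], [0, 0, 0], [0, 0, 0], [0, 0, 0], [0, 0, 0]], "delta_rot": [[0, 0, 0], [0, 0, 0], [0, 0, 0], [0, 0, 0], [0, 0, 0], [0, 0, 0], [0, 0, 0], [0, 0, 0]], "grip": [5, 20, 30, 50, 60, 60, 60, 60]}}

```text
time_s: 39.17
tcp_pos: [0.5136, -0.2024, -0.012]
ee_rot: [[0.075, -0.997, -0.0], [-0.997, -0.075, -0.0], [0.0, 0.0, -1.0]]
wrist_force: [0.6, 1.0, 0.2]
gripper_width: 0.681
gripper_force: 0.0
```

Request:
{"api": "step_arm", "payload": {"linear": [[0, 0, -5], [0, 0, -15], [0, 0, -30], [0, 0, -40], [0, 0, -40], [0, 0, -30], [0, 0, 0]], "delta_rot": [[0, 0, 0], [0, 0, 0], [0, 0, 0], [0, 0, 0], [0, 0, 0], [0, 0, 0], [0, 0, 0]], "grip": [60, 60, 60, 60, 60, 60, 60]}}

```text
time_s: 40.05
tcp_pos: [0.5156, -0.2028, 0.1522]
ee_rot: [[0.075, -0.997, 0.008], [-0.997, -0.075, -0.001], [0.002, -0.008, -1.0]]
wrist_force: [0.6, 0.4, -0.1]
gripper_width: 0.691
gripper_force: 0.0
```

Run:
```python
from h import *
s=sense();print(s['time_s'],s['tcp_pos'],s['gripper_width'],s['wrist_force'])
for n in('wrist','side','top'):
    c=cam(n);save(c,n+'9.png')
    for k,z in dict(bar_grip=.023,bar_mouth=.03,slat=.008,disc=.008,handle=.084,handle_tip=.084).items():
        for q in landmark_of(n,k)[:1]: print(n,k,round(q['score'],2),at(c,q['point'],z))
    for q in silhouettes(n,'handle')[:1]: print('handle axis',q['score'],*axis(c,q['mask'],.084))
a=cv2.resize(cv2.imread('pics/wrist9.png'),(400,300))
b=cv2.resize(cv2.imread('pics/side9.png')[130:280,180:380],(400,300),interpolation=0)
cv2.imwrite('pics/m9.png',np.hstack([a,b]))
```

```text
40.05 [ 0.5156 -0.2028  0.1522] 0.690758185012871 [ 0.551   0.3692 -0.1256]
wrist bar_grip 0.69 [ 0.6085 -0.2158  0.023 ]
wrist bar_mouth 0.96 [ 0.5073 -0.0732  0.03  ]
wrist slat 0.72 [ 0.6103 -0.2154  0.008 ]
wrist disc 0.83 [ 0.4193 -0.2855  0.008 ]
wrist handle_tip 0.55 [ 0.5098 -0.1079  0.084 ]
side bar_grip 0.7 [ 0.5218 -0.2264  0.023 ]
side bar_mouth 0.78 [ 0.5029 -0.0824  0.03  ]
side handle 0.44 [0.5705 0.2383 0.084 ]
side handle_tip 0.6 [0.6208 0.1424 0.084 ]
handle axis 0.72 [0.584  0.2059] 124.51550152488494 [0.6293 0.14  ] [0.5536 0.2502]
top slat 0.68 [0.4737 0.5655 0.008 ]
top disc 0.61 [ 0.4136 -0.284   0.008 ]
top handle 0.53 [0.5754 0.2204 0.084 ]
top handle_tip 0.66 [0.6275 0.1429 0.084 ]
handle axis 0.46 [0.5874 0.199 ] 122.218227998592 [0.6248 0.1397] [0.5653 0.2341]
```

View pics/m9.png

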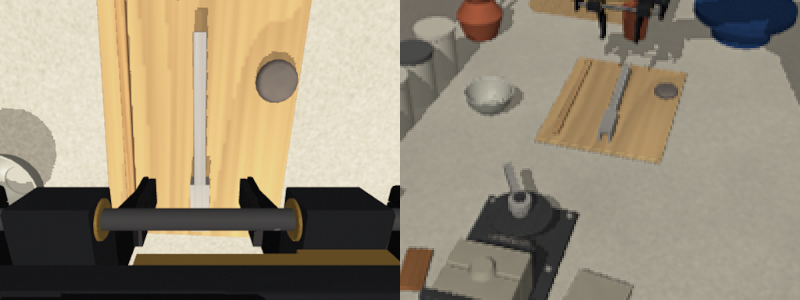

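The bar lies flat on the board between the slat and disc, and the handle is still home near -54°. I'll hand it in.

```bash
python3 -c "
from station import finish_job
print(finish_job())"
```

```text
the job is handed in; nothing more can be done
None
```

I swung the clamp handle onto its stop with the bar, laid the bar back flat on the board and handed the job in at about 40 s; the hand-in returned no verdict, and the stop contact is inferred from a steady force rise to about 15 N at the grip about 1.25 rad from the start.

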